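Set the polariser of the inspection light

ROBOT

A 7-joint arm with a two-finger parallel gripper is mounted at the origin on a cart in front of the work surface, level with it; the furniture and walls round the work are solid. World frame = base frame: x ahead of the robot, y to its left, z up, the work surface at z = 0. Lengths are in m, angles in degrees, forces in N, time in s.
With the tool pointing down it reaches from about 0.425 to 0.975 m from the base axis. Payload 16.7 kg.
Tool frame: the origin (TCP) lies between the finger pads; the fingertips stand 22 mm ahead of it and the grasp point (between the pads) lies 3 mm ahead of it; z points along the fingers, y is the line along which they close (so a half turn about z gives the same grasp; the last joint's range is limited). The gripper opens to 85 mm and grips with 20 to 120 N. Pads are 22 mm wide; open, the fingers measure 114 mm over their backs; the gripper's body (76 mm by 85 mm) begins 54 mm behind the grasp point. The pads swing forward as they close: fully open they stand 13 mm farther back than shut.
Start: joints at [60.132, 24.414, 4.234, 92.017, -1.954, 63.644, -3.845], TCP at [0.245, -0.629, 0.253] pointing down, gripper open.
Joint ranges: [-163.25, 163.25], [-28.42, 122.38], [-70.27, 78.77], [12.13, 141.07], [-58.53, 238.53], [9.26, 117.41], [-156.51, 156.51]. Speed limits (degrees/s): [108.29, 108.29, 136.94, 136.94, 172.46, 172.46, 172.46].

INTERFACE

Orientations are given as [roll, pitch, yaw] about the fixed x, y, z axes, in that order (R = Rz(yaw) Ry(pitch) Rx(roll)).
In Python, from cell import status, viewer, job_done gives the robot as it stands.
- The arm moves only by the tool send_rows, never from a script. Its argument "motion" is one flat list of numbers, 5 for each row, row after row: the shift along the tool's x, y, z in units of 30 mm (1.0 is 30 mm), then the turn about the tool's z in units of 6 degrees (1.0 is 6 degrees), then the gripper's target within -1 to 1 (shut at 1, half-way at 0, fully open at -1). In form: [x, y, z, twist, hand, x, y, z, twist, hand, ...]. A call has exactly 5 rows; each row is the pose to reach, as a shift and turn from the pose commanded when the call began, along the tool's axes at that moment; what a row does not reach only later rows make up. A row lasts 1/12 s, in which the tool goes at most 41.7 mm and 7.16 degrees, less where a joint would pass 70% of its speed; a pose out of reach is approached as far as the arm can. A call with a gripper value outside its range is refused whole. The fingers move at their own pace and stop on an object; "squeeze" is the grip in N (left out, the last holds). Time passes only in rows, so rows that repeat a pose let the fingers close, or fill a call up. It gives the time, the measured TCP pose, the force, the opening and the grip force at its end, in the units of the state.
- status.get_state(): the state, without advancing time (a new reading comes with each control period).
- viewer.read_camera(name): name is "scene" or "top" or "wrist"; returns a dict with "image" (400x640x3 uint8, red, green, blue), "intrinsics" (3x3 intrinsics, pixels), "D" ([k1, k2, p1, p2, k3] as OpenCV has them; the pictures are not rectified), "R" (3x3) and "t" (3): a world point X has camera coordinates R X + t; the wrist camera has in their place "mount" (4x4, takes a point from camera to tool coordinates, whose origin is the TCP and whose axes are the flange's). Camera axes: x right, y down, z forward; pixel columns grow to the right and rows downward; lengths in m; the calibration is good to about 2 mm. A picture is of the moment at which its call begins: read the wrist's pose just before it. There is no depth.
- job_done(): hands the job in; it is judged then, once.
The state is a dict: "t": time; "joints": joint angles; "joint_velocities": joint speeds; "tau": joint torques, N m; "eef_pos": TCP position; "ee_rot": TCP orientation; "wrist_force": force on the tool from outside, world axes, zero at the start; "wrist_torque": the same for the moment, N m; "finger_gap": finger opening in m; "grasp_force": force on a finger pad.
Only numpy, scipy, OpenCV 4.12 (cv2) and the standard library are available. Lean on these libraries where they do the work, as an engineer would, in place of code of your own. Each camera call takes 0.05 s, during which the arm holds its last target. There are 200 camera calls.

TASK

The round grey inspection light has a black polariser ring with an upright orange tab. With closed fingers or the outside of a finger, push the tab round its arc until the white pointer on the opposite side of the ring points straight at the red marker pin; do not pinch the tab between the fingers. Then press the green light button all the way down and let go, leaving the ring on the red pin and the small things around where they are.

Things in the scene. Friction and masses are not known exactly. Their poses are not given: they have to be found in the camera images.
- dial_centre (a point): On the ring's vertical axis, at the top of the fixed grey base (z 0.025). Base: 172 mm diameter, 24 mm high, metal scale flange on top (black marks every 5 degrees on its far half), wing with the button on its right (to y = -132 mm, 52 mm wide, 20 mm high). Axes: x to the far side (middle of the scale), y left, z up; the light's yaw is 0.1 to 0.45 rad.
- polariser_ring (a joint): Ring angle about the vertical axis, rad, growing anticlockwise from above; 0: pointer along +x of dial_centre, tab along -x. Stops at -1.15 and 1.15; starts within 0.12 of 0. Light friction (about 1.3 N at the tab): it stays where it is left. Black ring, outer diameter 108 mm, top at z 0.035.
- pointer_tip (a point): Outer tip of the white pointer (18 x 5 mm) on the ring, 59 mm from the axis, z 0.035. Axes turn with the ring: x outward along the pointer, y left, z up. The pointer points straight at a pin when the pin lies at y = 0 of these axes, x positive.
- tab_mid (a point): Middle of the upright orange tab, 62 mm from the axis opposite the pointer, z 0.049. The tab is 15 mm long radially, 11 mm thick across and stands from z 0.033 to 0.064 on a 12 mm wide black arm that ends 72 mm from the axis. Axes turn with the ring: x towards the axis, y across the tab (push faces at y = +5.5 and -5.5 mm), z up.
- tab_left: Orange cheek of the tab on its +y side (15 x 4 x 31 mm); origin at the middle of its foot. Touch it to push the tab towards -y of tab_mid. Finger contact on both cheeks at once counts as pinching.
- tab_right: Orange cheek of the tab on its -y side, same size; origin at the middle of its foot. Touch it to push the tab towards +y of tab_mid.
- pin_red: Red marker pin, the target: 8 mm diameter, 12 mm high, fixed upright on the far half of the flange, 65 to 77 mm from the axis, 21 to 48 degrees left or right of +x of dial_centre; origin at the centre of its foot (z 0.024).
- pin_blue: Blue marker pin, same shape and fixed in the same way; not the target. Four pins (red, blue, yellow, white) share four places on the scale, changing places from run to run.
- light_button (a joint): Travel of the green button, m: 0 up, 0.006 fully down. A spring returns it; fully down takes about 5 N.
- light_button_top (a point): Centre of the top face of the green button (28 mm diameter cap, z 0.042 when up, in a housing of 44 mm diameter whose top is at z 0.032), 104 mm from the ring axis on the right (-y, 9 mm towards +x); it moves down with the button. Axes as dial_centre.
- tape_roll: Loose roll of brown tape, 67 mm diameter, 19 mm high, standing near the light; origin at the centre of its underside. Bystander.
- tip_tin: Loose round white-lidded tin, 34 mm diameter, 18 mm high; origin at the centre of its underside. Bystander.
- board_phone: Loose green circuit board, 36 x 66 x 8 mm, lying flat; origin at the centre of its underside. Bystander.
- flux_jar: Loose round jar with a pale lid, 38 mm diameter, 26 mm high; origin at the centre of its underside. Bystander.
Not all that is in view belongs to the job. There is more than one size of the part that bears dial_centre; the job needs the larger.

How it is judged (in metres and radians):
On the way, in this order (a step that is already met when the one before it is completed fails the run):
1. the pointer is at rest pointing at the red pin (y of pin_red in the frame of pointer_tip between -0.0045 and 0.0045 m and x of pin_red in the frame of pointer_tip above 0 m and velocity of joint polariser_ring between -0.03 and 0.03 rad/s), for 0.3 s.
2. the green button is pressed down (value of joint light_button above 0.004 m), for 0.05 s.
At the end, for the whole second after the job is handed in: The pointer's centre line passes within 4.5 mm of the red pin's centre and the ring is at rest; the green button has been pressed at least 4 mm after that and has come up again (under 2 mm) (all of step 1 and value of joint light_button below 0.002 m); the robot touches nothing.
It fails at once if the tab is pinched: the fingers press on both of its cheeks at once (contact force between each of tab_left, tab_right and the fingers above 0.5 N).
It fails at once if the button is pressed while the pointer is off the red pin (value of joint light_button above 0.004 m and not (y of pin_red in the frame of pointer_tip between -0.0045 and 0.0045 m and x of pin_red in the frame of pointer_tip above 0 m)).
It fails at once if a loose bystander (tape roll, tin, board, jar) is lifted, carried or knocked more than 20 mm away (distance of any of tape_roll, tip_tin, board_phone, flux_jar from where it was at the start of the episode above 0.02 m).
It also fails if it takes over 43 s, if anything falls off the work surface, if the arm or the gripper's body presses on something with over 40 N, if the wrist force passes 120 N, or if a joint passes its speed limit or range.

## Working session

There is one attempt and no reset: what is moved stays moved. The work goes in short steps, Python scripts to look and compute and a tool call to move; the robot and the scene stay as the last step left them, time stands still between calls to the robot, and variables do not carry over. Pictures are saved under pics/ and viewed, at most 10 in all, crops included, and the job is handed in when it is done.

Besides the shell and the picture viewer there is one more tool, called after ">>>" as a command line: name --argument value ..., lists and objects as JSON in quotes. send_rows: Moves the arm, as the interface text tells. Its arguments: {"type":"object","properties":{"motion":{"type":"array","items":{"type":"number"}},"squeeze":{"type":"number"}},"required":["motion"]}

```bash
mkdir -p pics; cat > h.py <<'E'
import numpy as np, cv2
from cell import status, viewer, job_done
def shot(n,f):
    c=viewer.read_camera(n); cv2.imwrite('pics/'+f,c['image'][:,:,::-1]); np.save('pics/'+f+'.npy',c,allow_pickle=True); return c
def ray(c,uv,z):
    p=cv2.undistortPoints(np.array([[uv]],float),np.array(c['intrinsics']),np.array(c['D'])).ravel()
    R=np.array(c['R']);t=np.array(c['t']);o=-R.T@t;d=R.T@np.array([p[0],p[1],1]);return o+d*(z-o[2])/d[2]
def load(f): return np.load('pics/'+f+'.npy',allow_pickle=True).item()
E
python3 - <<'E'
from h import *
s=status.get_state();print(s['t'],s['eef_pos'],s['ee_rot'],s['wrist_force'],s['finger_gap'])
a=shot('top','top1.png');b=shot('scene','scene1.png')
for c in(a,b):print(-np.array(c['R']).T@c['t'],np.array(c['R'])[2])
cv2.imwrite('pics/both.png',cv2.resize(np.vstack([a['image'],b['image']])[:,:,::-1],(480,600)))
E
```

```text
0.0 [ 0.24508473 -0.62852716  0.25262963] [-1.79928139e+02  4.31237210e-03  2.13019596e+01] [ 0.37748007 -0.13054794 -0.38063933] 0.08561970804349747
[ 0.28727497 -0.16457731  1.18722288] [ 0.15810786 -0.0292399  -0.98698882]
[-0.20175095 -1.19138332  0.69922347] [ 0.47768441  0.73982714 -0.47378625]
```

View pics/top1.png

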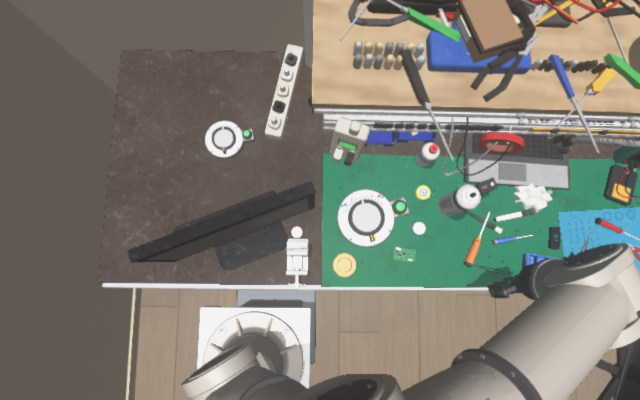

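View pics/scene1.png

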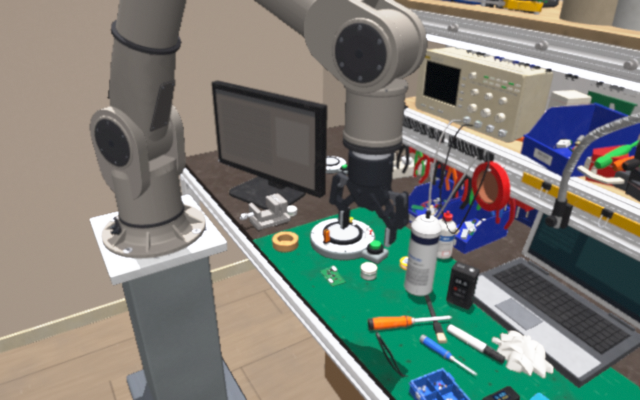

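Two candidate lights are in the top view, at (224,139) and (366,218). The one at (366,218) looks larger, so I take it as the job's and will confirm it by size in a crop.

```bash
python3 - <<'E'
from h import *
c=load('top1.png');im=c['image']
cv2.imwrite('pics/crop1.png',cv2.resize(im[175:285,310:440,::-1],None,fx=6,fy=5.4,interpolation=cv2.INTER_CUBIC) if 0 else cv2.resize(im[180:280,320:440,::-1],None,fx=6,fy=6,interpolation=cv2.INTER_CUBIC))
hsv=cv2.cvtColor(im,cv2.COLOR_RGB2HSV)
for name,u,v in(('small',224,139),('big',366,218)):
    m=((hsv[...,1]<60)&(hsv[...,2]>120)).astype(np.uint8); w=np.zeros_like(m);w[v-36:v+36,u-36:u+36]=1;m*=w
    cs,_=cv2.findContours(m,cv2.RETR_EXTERNAL,cv2.CHAIN_APPROX_NONE);k=max(cs,key=cv2.contourArea)
    e=cv2.minEnclosingCircle(k);f=cv2.fitEllipse(k);print(name,e,f)
    p=ray(c,f[0],.025);print(p,np.linalg.norm(ray(c,(f[0][0]+f[1][0]/2,f[0][1]),.025)-p)*2000)
def blob(name,lo,hi,z):
    m=cv2.inRange(hsv,np.array(lo),np.array(hi))[180:280,320:440]
    n,_,st,ce=cv2.connectedComponentsWithStats(m)
    for i in range(1,n):
        if st[i,4]>=3: q=ce[i]+[320,180];print(name,q.round(1),st[i,4],ray(c,q,z).round(4))
blob('red',(0,110,90),(6,255,255),.03);blob('red2',(172,110,90),(180,255,255),.03);blob('orange',(7,180,120),(18,255,255),.05)
blob('blue',(100,110,80),(130,255,255),.03);blob('yellow',(22,120,120),(34,255,255),.03);blob('green',(50,180,150),(75,255,255),.042)
E
```

```text
small ((228.5, 137.0), 24.824481964111328) ((226.19346618652344, 138.08181762695312), (35.250404357910156, 47.25059509277344), 77.40997314453125)
[0.6462599  0.10149498 0.025     ] 105.97130221572297
big ((370.0, 214.0), 34.88562774658203) ((367.109619140625, 216.9310302734375), (55.94575500488281, 63.56858825683594), 64.19361114501953)
[ 0.412505   -0.32212101  0.025     ] 165.92040728796425
yellow [420.  196.1] 22 [ 0.4758 -0.48    0.03  ]
```

View pics/crop1.png

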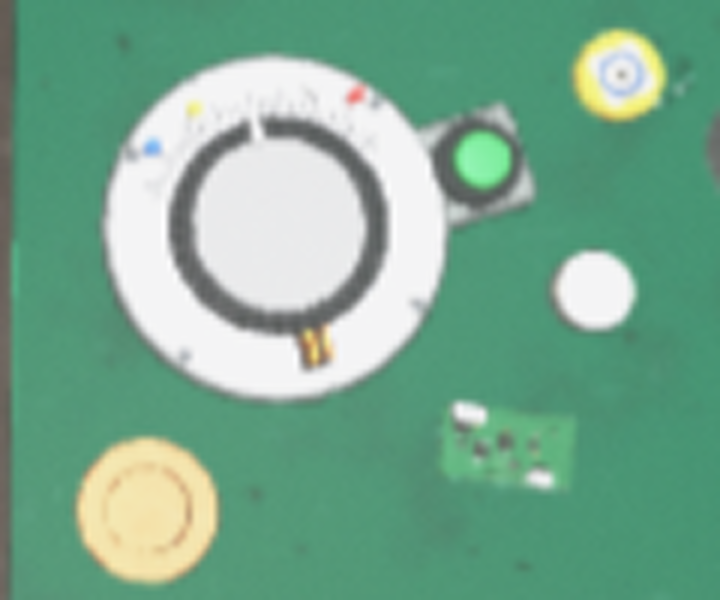

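The crop confirms it. The base measures about 166–172 mm (the other is 106 mm), it has a green button wing on its right, and there are bystanders around it. Crop pixels:
- **Red pin:** (357,95)
- **Blue pin:** (152,147)
- **Yellow pin:** (194,109)
- **Pointer:** (257,128)
- **Tab:** (316,347)
- **Button:** (483,158)

The only red pin is the one at (357,95). Next I'll refine these.

```bash
cat >> h.py <<'E'
def refine(c,x0,y0,w,h,seeds):
    im=c['image'][y0:y0+h,x0:x0+w];hsv=cv2.cvtColor(im,cv2.COLOR_RGB2HSV).astype(int);out={}
    for k,(u,v,r,z,hue) in seeds.items():
        yy,xx=np.mgrid[:h,:w];d=np.abs((hsv[...,0]-hue+90)%180-90)
        wt=np.where((np.hypot(xx+x0-u,yy+y0-v)<r)&(d<14)&(hsv[...,1]>50),hsv[...,1],0).astype(float)
        q=(wt*(xx+x0)).sum()/wt.sum(),(wt*(yy+y0)).sum()/wt.sum();out[k]=ray(c,q,z)
        print(k,np.round(q,2),(wt>0).sum(),out[k].round(4))
    return out
E
python3 - <<'E'
from h import *
c=load('top1.png')
P=lambda u,v:(320+u/6-.4,180+v/6-.4)
o=refine(c,320,180,120,100,{'red':(*P(357,95),4,.034,0),'blue':(*P(152,147),4,.034,108),'yel':(*P(194,109),4,.034,27),'tab':(*P(316,347),6,.06,14),'but':(*P(483,158),6,.042,65)})
D=ray(c,P(276,228),.025);pt=ray(c,P(257,128),.035)
print('centre',D,'ptr',pt, 'diam',[np.linalg.norm(ray(c,P(a,b),.025)-ray(c,P(e,f),.025)) for a,b,e,f in((104,228,447,228),(276,57,276,400))])
ang=lambda p:np.degrees(np.arctan2(*(p-D)[1::-1]))
print('rb',np.linalg.norm((o['but']-D)[:2]))
yaw=ang(o['but'])+90-np.degrees(np.arctan2(9,103.6));print('yaw',yaw)
for k in o:print(k,np.linalg.norm((o[k]-D)[:2]),ang(o[k])-yaw)
print('ptr',np.linalg.norm((pt-D)[:2]),ang(pt)-yaw)
for n,u,v,z in(('tape',148,510,.019),('tin',597,290,.018),('board',508,448,.008),('jar',620,75,.026)):print(n,ray(c,P(u,v),z))
w=viewer.read_camera('wrist');print(np.array(w['mount']).round(4),np.array(w['intrinsics']).round(0))
E
```

```text
red [379.   195.24] 8 [ 0.4761 -0.3567  0.034 ]
blue [344.84 204.15] 6 [ 0.4484 -0.2557  0.034 ]
yel [351.78 197.62] 5 [ 0.4681 -0.2762  0.034 ]
tab [372.19 237.18] 31 [ 0.3513 -0.3314  0.06  ]
but [399.96 206.12] 94 [ 0.4434 -0.4165  0.042 ]
centre [ 0.41048146 -0.31764395  0.025     ] ptr [ 0.45843606 -0.30738969  0.035     ] diam [np.float64(0.16892029714422094), np.float64(0.16892350338839537)]
rb 0.10423478536539482
yaw 13.440394562718074
red 0.07638734820873536 -44.166955201222294
blue 0.07261257499307798 45.042022514739195
yel 0.07096218847983357 22.335938713845444
tab 0.06079505067868624 -180.38892059992784
but 0.10423478536539482 -85.03503232915232
ptr 0.04903869370703989 -1.3704603194128904
tape [ 0.27356189 -0.25531218  0.019     ]
tin [ 0.38206818 -0.47773386  0.018     ]
board [ 0.30459292 -0.43389654  0.008     ]
jar [ 0.48863901 -0.49030893  0.026     ]
[[ 6.000e-04 -9.490e-01 -3.153e-01  8.060e-02]
 [ 1.000e+00  7.000e-04 -0.000e+00  7.000e-04]
 [ 3.000e-04 -3.153e-01  9.490e-01 -1.207e-01]
 [ 0.000e+00  0.000e+00  0.000e+00  1.000e+00]] [[285.   0. 324.]
 [  0. 285. 197.]
 [  0.   0.   1.]]
```

>>> send_rows --motion '[0.7,-0.7,0,1,1,1.4,-1.4,0,2,1,2.2,-2.2,0,3,1,3.0,-3.0,0,4,1,3.6,-3.6,0,5,1]' --squeeze 20

```text
t: 0.57
eef_pos: [0.3075, -0.4865, 0.253]
ee_rot: [-179.9, 0.0, -8.9]
wrist_force: [1.1, -1.1, 0.5]
finger_gap: 0.0256
grasp_force: 0.0
```

>>> send_rows --motion '[0.2,-0.9,0,0,1,0.4,-1.8,0,0,1,0.7,-2.8,0,0,1,0.9,-3.6,0,0,1,1.05,-4.25,0,0,1]'

```text
t: 0.98
eef_pos: [0.3578, -0.3656, 0.2533]
ee_rot: [-180.0, -0.0, -8.6]
wrist_force: [0.4, -0.1, 0.4]
finger_gap: 0.0003
grasp_force: 0.0
```

```bash
cat >> h.py <<'E'
from scipy.spatial.transform import Rotation as Ro
def wshot(f):
    s=status.get_state();c=viewer.read_camera('wrist');M=np.eye(4)
    M[:3,:3]=Ro.from_euler('xyz',s['ee_rot'],degrees=True).as_matrix();M[:3,3]=s['eef_pos']
    A=np.linalg.inv(M@np.array(c['mount']));c['R']=A[:3,:3];c['t']=A[:3,3]
    cv2.imwrite('pics/'+f,c['image'][:,:,::-1]);np.save('pics/'+f+'.npy',c,allow_pickle=True);print(s['t'],s['eef_pos'],s['ee_rot'],s['wrist_force']);return c
E
python3 - <<'E'
from h import *
c=wshot('w1.png')
E
```

```text
0.9833 [ 0.3577971  -0.36564809  0.25328377] [-1.79979356e+02 -2.57420858e-03 -8.61615900e+00] [ 0.3945606  -0.13879672  0.42104561]
```

View pics/w1.png

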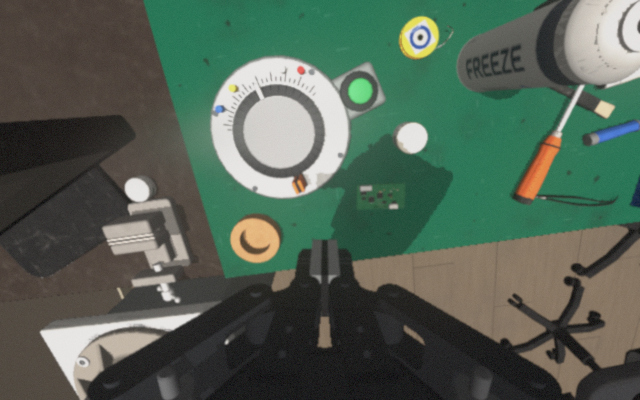

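Wrist view: red pin (301,70), white pin (285,70), yellow (233,89), blue (219,109), pointer (261,92), tab (299,184), button (359,91).

```bash
cat >> h.py <<'E'
def meas(c,red,tab,but,disc,ptr):
    o=refine(c,0,0,640,400,{'red':(*red,6,.034,0),'tab':(*tab,12,.06,14),'but':(*but,14,.042,65)})
    im=c['image'];hsv=cv2.cvtColor(im,cv2.COLOR_RGB2HSV)
    m=((hsv[...,1]<60)&(hsv[...,2]>140)).astype(np.uint8)
    m=cv2.morphologyEx(m,cv2.MORPH_OPEN,np.ones((5,5)))
    n,l=cv2.connectedComponents(m)
    # grey glass inside the black ring
    k=max(cv2.findContours((l==l[disc[1],disc[0]]).astype(np.uint8),cv2.RETR_EXTERNAL,cv2.CHAIN_APPROX_NONE)[0],key=cv2.contourArea)
    f=cv2.fitEllipse(k);print('glass',f,ray(c,f[0],.033))
    P=np.array([ray(c,q,.033)[:2] for q in k[:,0].astype(float)]);A=np.c_[2*P,np.ones(len(P))];s=np.linalg.lstsq(A,(P**2).sum(1),rcond=None)[0];D=s[:2]
    print('circle',D,'dia',2*np.sqrt(s[2]+D@D))
    a=lambda p:np.degrees(np.arctan2(*(p[:2]-D)[::-1]))
    pt=ray(c,ptr,.035)
    for k,p in(('red',o['red']),('tab',o['tab']),('but',o['but']),('ptr',pt)):print(k,np.linalg.norm(p[:2]-D),a(p))
    d=np.radians(a(o['tab'])+180-a(o['red']));print('off deg',np.degrees((d+np.pi)%(2*np.pi)-np.pi))
    return o,D
E
python3 - <<'E'
from h import *
c=load('w1.png')
meas(c,(301,70),(299,184),(359,91),(278,130),(260.5,92))
E
```

```text
red [300.52  69.78] 56 [ 0.4755 -0.3578  0.034 ]
tab [298.78 184.04] 203 [ 0.3543 -0.3365  0.06  ]
but [359.89  90.55] 559 [ 0.4442 -0.4189  0.042 ]
glass ((278.4925231933594, 131.36683654785156), (69.90371704101562, 73.9580307006836), 146.21363830566406) [ 0.41384458 -0.32062803  0.033     ]
circle [ 0.41231397 -0.32033395] dia 0.0836414753885094
red 0.07348952976205372 -30.65856887331112
tab 0.060171723636352245 -164.44621888775217
but 0.10359970282459968 -72.0489323115862
ptr 0.048459727144550505 12.872532637103253
off deg 46.212349985558966
```

>>> send_rows --motion '[0,0,1.2,0,1,0,0,2.4,0,1,0,0,3.6,0,1,0,0,4.8,0,1,0,0,5.8,0,1]'

```text
t: 1.45
eef_pos: [0.3564, -0.3674, 0.0772]
ee_rot: [-180.0, 0.0, -8.7]
wrist_force: [1.2, 0.2, 0.1]
finger_gap: 0.0002
grasp_force: 0.0
```

>>> send_rows --motion '[0,0,0.3,0,1,0,0,0.5,0,1,0,0,0.5,0,1,0,0,0.5,0,1,0,0,0.5,0,1]'

```text
t: 1.87
eef_pos: [0.3578, -0.3685, 0.0659]
ee_rot: [179.9, -0.1, -8.7]
wrist_force: [0.1, -0.0, -0.1]
finger_gap: 0.0002
grasp_force: 0.0
```

>>> send_rows --motion '[-0.1,-0.2,0,0,1,-0.2,-0.4,0,0,1,-0.3,-0.6,0,0,1,-0.35,-0.75,0,0,1,-0.4,-0.88,0,0,1]'

```text
t: 2.28
eef_pos: [0.3492, -0.3392, 0.0647]
ee_rot: [180.0, -0.0, -8.7]
wrist_force: [1.4, -1.6, 0.3]
finger_gap: -0.0002
grasp_force: 0.8
```

>>> send_rows --motion '[-0.05,-0.1,0,0.4,1,-0.1,-0.2,0,0.8,1,-0.15,-0.35,0,1.2,1,-0.2,-0.5,0,1.6,1,-0.2,-0.5,0,1.6,1]'

```text
t: 2.7
eef_pos: [0.3453, -0.3231, 0.0643]
ee_rot: [-180.0, 0.0, -18.4]
wrist_force: [0.1, 0.5, -0.1]
finger_gap: -0.0
grasp_force: 0.0
```

```bash
python3 - <<'E'
from h import *
print(status.get_state()['eef_pos'],status.get_state()['ee_rot'])
a=shot('top','top2.png')['image'][180:280,310:440];b=wshot('w2.png')['image'][60:260,200:460]
cv2.imwrite('pics/v2.png',np.vstack([cv2.resize(x,(390,300),interpolation=cv2.INTER_CUBIC) for x in(a,b)])[:,:,::-1])
E
```

```text
[ 0.34527835 -0.32309427  0.06430644] [-1.79982421e+02  2.89125413e-02 -1.83822099e+01]
2.75 [ 0.34537805 -0.32344329  0.06431784] [-1.79988078e+02  2.75279639e-02 -1.82217151e+01] [0.04079755 0.5056078  0.31450202]
```

View pics/v2.png

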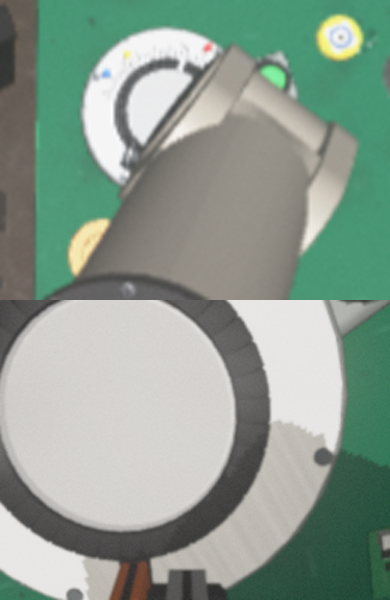

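The tab moved with the finger, and the pointer is now near top-view (371,201). I'll measure its angle in the wrist view, taking the bright pixels in the ring annulus.

```bash
cat >> h.py <<'E'
def ang(c,D=(.412,-.320)):
    D=np.array(D);im=c['image'];hsv=cv2.cvtColor(im,cv2.COLOR_RGB2HSV).astype(int);vv,uu=np.mgrid[:400,:640]
    P=cv2.undistortPoints(np.stack([uu,vv],-1).reshape(-1,1,2).astype(float),np.array(c['intrinsics']),np.array(c['D'])).reshape(-1,2)
    R=np.array(c['R']);o=-R.T@c['t'];d=np.c_[P,np.ones(len(P))]@R
    def sel(z,m,lo,hi,name):
        X=(o+d*((z-o[2])/d[:,2])[:,None])[:,:2]-D;r=np.hypot(*X.T);k=(r>lo)&(r<hi)&m.ravel();k&=(X[:,0]>-.02)
        if not k.any():print(name,'none');return
        q=X[k].mean(0);a=np.degrees(np.arctan2(X[k][:,1],X[k][:,0]));print(name,k.sum(),(q+D).round(4),'r',np.hypot(*q).round(4),'ang',np.degrees(np.arctan2(q[1],q[0])).round(2),'std',a.std().round(2))
    h,s,v=hsv[...,0],hsv[...,1],hsv[...,2]
    sel(.034,((h<8)|(h>172))&(s>120)&(v>80),.06,.085,'red')
    sel(.035,(v>150)&(s<60),.046,.0515,'ptr')
E
python3 - <<'E'
from h import *
for f in('top1.png','w1.png','top2.png','w2.png'):print(f);ang(load(f))
E
```

```text
top1.png
red none
ptr 17 [ 0.4349 -0.3506] r 0.0382 ang -53.1 std 41.74
w1.png
red 34 [ 0.4753 -0.3577] r 0.0737 ang -30.8 std 1.41
ptr 26 [ 0.4591 -0.3081] r 0.0486 ang 14.16 std 1.87
top2.png
red none
ptr 38 [ 0.4308 -0.3588] r 0.0431 ang -64.19 std 28.42
w2.png
red none
ptr 143 [ 0.4594 -0.3316] r 0.0487 ang -13.71 std 1.77
```

>>> send_rows --motion '[-0.02,-0.12,0,0.4,1,-0.04,-0.24,0,0.8,1,-0.07,-0.36,0,1.3,1,-0.09,-0.5,0,1.8,1,-0.09,-0.5,0,1.8,1]'

```text
t: 3.22
eef_pos: [0.3475, -0.3085, 0.0642]
ee_rot: [-180.0, 0.0, -29.2]
wrist_force: [0.1, -0.1, 0.8]
finger_gap: -0.0002
grasp_force: 0.0
```

```bash
python3 - <<'E'
from h import *
c=wshot('w3.png');ang(c)
E
```

```text
3.2167 [ 0.34752956 -0.30853845  0.06423327] [-1.79991962e+02  3.54310404e-02 -2.91528857e+01] [ 0.14176721 -0.13780784  0.75232132]
red none
ptr 142 [ 0.4556 -0.3418] r 0.0488 ang -26.57 std 1.75
```

>>> send_rows --motion '[0,-0.04,0,0,1,0,-0.08,0,0,1,0,-0.13,0,0,1,0,-0.13,0,0,1,0,-0.13,0,0,1]'

```text
t: 3.68
eef_pos: [0.3496, -0.3056, 0.0643]
ee_rot: [-180.0, -0.0, -29.1]
wrist_force: [0.3, 0.2, 0.1]
finger_gap: 0.0
grasp_force: 0.1
```

```bash
python3 - <<'E'
from h import *
c=wshot('w4.png');ang(c)
E
```

```text
3.6833 [ 0.3495764  -0.30558228  0.06431078] [-1.79994024e+02 -2.90907946e-04 -2.90682810e+01] [0.31690346 0.23142538 0.05411719]
red none
ptr 143 [ 0.4543 -0.3441] r 0.0487 ang -29.64 std 1.76
```

View pics/w4.png

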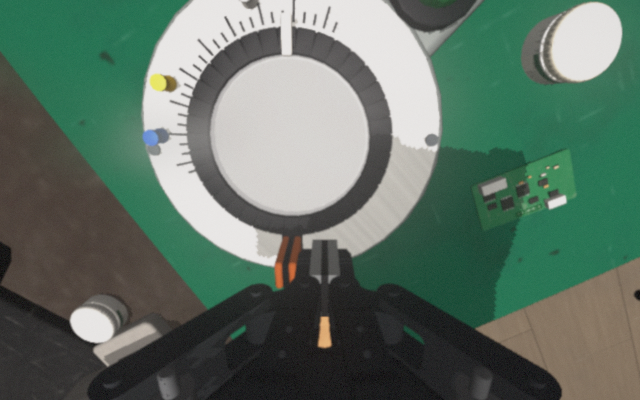

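The red pin is just above the frame, and the pointer at (287,35) heads towards it. I'll back off and lift to check both in one view.

>>> send_rows --motion '[0,0.2,0,0,1,0,0.4,0,0,1,0,0.5,-1.0,0,1,0,0.5,-2.2,0,1,0,0.5,-3.4,0,1]'

```text
t: 4.15
eef_pos: [0.3411, -0.3192, 0.1672]
ee_rot: [180.0, 0.1, -29.2]
wrist_force: [-0.3, -0.3, -0.2]
finger_gap: 0.0002
grasp_force: 0.0
```

>>> send_rows --motion '[0,0,-0.8,0,1,0,0,-1.0,0,1,0,0,-1,0,1,0,0,-1,0,1,0,0,-1,0,1]'

```text
t: 4.57
eef_pos: [0.3416, -0.3185, 0.1951]
ee_rot: [-180.0, 0.1, -29.1]
wrist_force: [-0.7, 0.7, -0.5]
finger_gap: 0.0001
grasp_force: 0.0
```

```bash
python3 - <<'E'
from h import *
c=wshot('w5.png');ang(c)
cv2.imwrite('pics/w5c.png',cv2.resize(c['image'][0:230,180:460,::-1],(700,575),interpolation=cv2.INTER_CUBIC))
E
```

```text
4.5667 [ 0.34158331 -0.31848641  0.19510917] [-1.79990860e+02  1.04107716e-01 -2.91080495e+01] [-0.70554328  0.68512615 -0.53029515]
red 65 [ 0.4754 -0.3577] r 0.0738 ang -30.75 std 1.39
ptr 39 [ 0.4543 -0.3442] r 0.0487 ang -29.85 std 1.97
```

View pics/w5c.png

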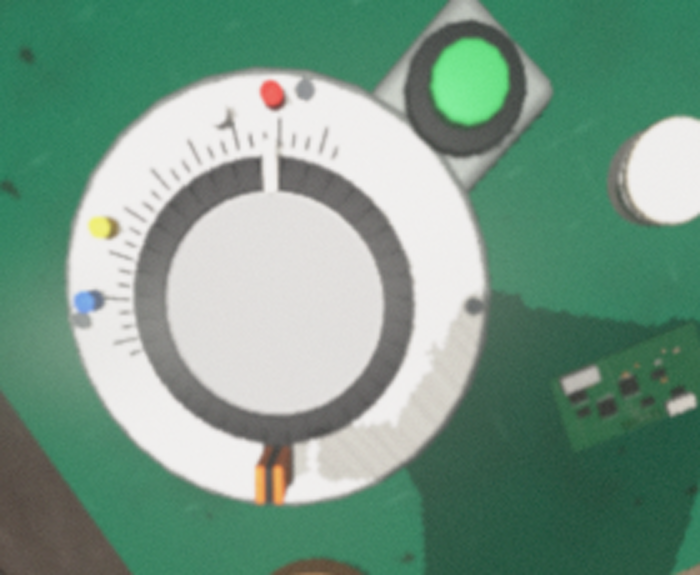

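The pointer lines up with the red pin to about 1°. Crop pixels: pointer (271,150–190), red pin (272,93), blue (85,300). I'll check the centre independently in this view and work out the button move.

```bash
python3 - <<'E'
from h import *
c=load('w5.png')
o,D=meas(c,(180+272/2.5,93/2.5),(180+273/2.5,480/2.5),(180+470/2.5,82/2.5),(290,121),(180+271/2.5,160/2.5))
ang(c,D)
s=status.get_state();R=Ro.from_euler('xyz',s['ee_rot'],degrees=True).as_matrix()
print('to button tool units',R.T@(o['but']-s['eef_pos'])/.03)
E
```

```text
red [288.52  37.27] 96 [ 0.4754 -0.3577  0.034 ]
tab [288.54 191.37] 242 [ 0.3588 -0.2906  0.06  ]
but [368.24  32.6 ] 608 [ 0.4436 -0.4191  0.042 ]
glass ((291.5472106933594, 112.4897232055664), (152.80502319335938, 160.3297576904297), 28.734655380249023) [ 0.41909811 -0.32686365  0.033     ]
circle [ 0.41391786 -0.32342013] dia 0.13341702833491495
red 0.07035803734605943 -29.151417010192123
tab 0.06410739531970759 149.2488501956568
but 0.1001821161169878 -72.77405204075224
ptr 0.04846517725542539 -28.25692989255891
off deg -1.5997327941510813
red 65 [ 0.4754 -0.3577] r 0.0704 ang -29.15 std 1.45
ptr 222 [ 0.441  -0.3592] r 0.0449 ang -52.84 std 27.12
to button tool units [4.61442636 1.27959709 5.08963399]
```

The circle fit leaked onto the base (133 mm diameter), so I discard it. The tab-to-pointer line passes about 1.5 mm from the red pin, which agrees with the 0.9° reading and is inside 4.5 mm. Next I go over the button.

>>> send_rows --motion '[0.9,0.25,0,0,1,1.9,0.5,0,0,1,2.9,0.8,0,0,1,3.9,1.1,0,0,1,4.6,1.3,0,0,1]'

```text
t: 5.03
eef_pos: [0.4451, -0.4213, 0.1945]
ee_rot: [180.0, 0.1, -29.1]
wrist_force: [-0.6, 0.1, -0.6]
finger_gap: 0.0002
grasp_force: 0.0
```

>>> send_rows --motion '[0,0,0.9,0,1,0,0,1.9,0,1,0,0,2.9,0,1,0,0,3.7,0,1,0,0,4.0,0,1]'

```text
t: 5.45
eef_pos: [0.4418, -0.4183, 0.0714]
ee_rot: [-180.0, 0.4, -29.1]
wrist_force: [-0.6, 0.7, -0.3]
finger_gap: 0.0002
grasp_force: 0.0
```

>>> send_rows --motion '[0,0,0,0,1,0,0,0,0,1,0,0,0,0,1,0,0,0,0,1,0,0,0,0,1]'

```text
t: 5.87
eef_pos: [0.4444, -0.4203, 0.0776]
ee_rot: [180.0, -0.1, -29.1]
wrist_force: [0.8, 0.2, 0.5]
finger_gap: -0.0001
grasp_force: 0.0
```

>>> send_rows --motion '[0,0,0.15,0,1,0,0,0.3,0,1,0,0,0.45,0,1,0,0,0.5,0,1,0,0,0.5,0,1]'

```text
t: 6.28
eef_pos: [0.4439, -0.4199, 0.0609]
ee_rot: [-180.0, 0.0, -29.1]
wrist_force: [0.4, 0.7, 3.8]
finger_gap: 0.0002
grasp_force: 1.6
```

>>> send_rows --motion '[0,0,0.05,0,1,0,0,0.1,0,1,0,0,0.15,0,1,0,0,0.15,0,1,0,0,0.15,0,1]'

```text
t: 6.7
eef_pos: [0.4439, -0.42, 0.0578]
ee_rot: [-180.0, -0.0, -29.1]
wrist_force: [-3.5, 4.6, 21.1]
finger_gap: -0.0001
grasp_force: 10.7
```

The force is 21 N at tip z 0.036, so the button is fully down. Lifting off.

>>> send_rows --motion '[0,0,-0.4,0,1,0,0,-1.2,0,1,0,0,-2.2,0,1,0,0,-3.2,0,1,0,0,-4.2,0,1]'

```text
t: 7.12
eef_pos: [0.4434, -0.4197, 0.1841]
ee_rot: [-180.0, 0.0, -29.1]
wrist_force: [-0.1, -0.8, 0.5]
finger_gap: -0.0001
grasp_force: 0.0
```

>>> send_rows --motion '[-1,-0.3,0,0,1,-2,-0.6,0,0,1,-3,-0.9,0,0,1,-3.8,-1.1,0,0,1,-4.2,-1.2,0,0,1]'

```text
t: 7.53
eef_pos: [0.3488, -0.3252, 0.1828]
ee_rot: [-180.0, 0.1, -29.1]
wrist_force: [1.2, 0.1, 0.2]
finger_gap: 0.0001
grasp_force: 0.0
```

>>> send_rows --motion '[0,0,-0.1,0,1,0,0,-0.1,0,1,0,0,-0.1,0,1,0,0,-0.1,0,1,0,0,-0.1,0,1]'

```text
t: 7.95
eef_pos: [0.3517, -0.3276, 0.1856]
ee_rot: [180.0, 0.0, -29.1]
wrist_force: [-0.3, 0.0, 0.2]
finger_gap: 0.0003
grasp_force: 0.0
```

```bash
python3 - <<'E'
from h import *
c=wshot('w6.png');ang(c)
cv2.imwrite('pics/w6c.png',cv2.resize(c['image'][0:230,180:460,::-1],(700,575),interpolation=cv2.INTER_CUBIC))
E
```

```text
7.95 [ 0.35167817 -0.32757844  0.18562562] [ 1.79995207e+02  1.05299240e-02 -2.91086714e+01] [-0.25059396  0.02434432  0.22601597]
red 64 [ 0.4754 -0.3577] r 0.0738 ang -30.75 std 1.47
ptr 48 [ 0.4545 -0.3438] r 0.0487 ang -29.32 std 2.06
```

View pics/w6c.png

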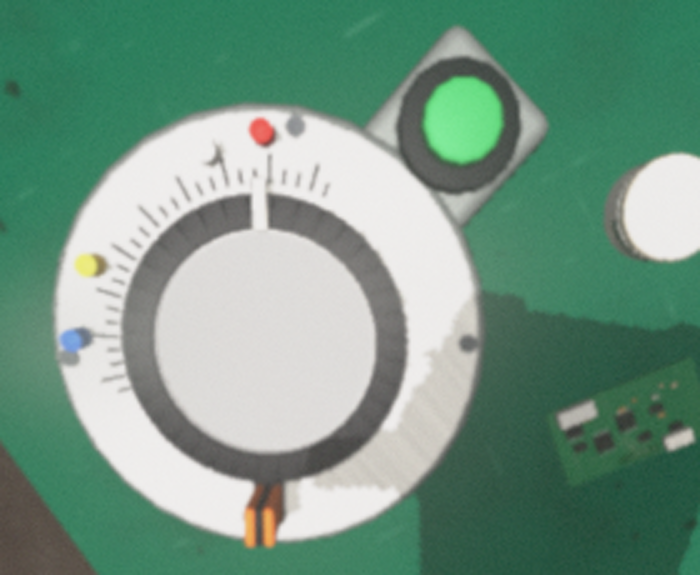

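The pointer (260,205) still points at the red pin (262,131), off by about 1–2 mm. The button (463,120) is up again, the tin and board are in place, and the arm is clear of everything.

```bash
python3 -c "from cell import job_done;print(job_done())"
```

```text
the job is handed in; nothing more can be done
None
```

I pushed the ring round until the pointer aimed at the red pin, about 1–2 mm off its centre by camera, then pressed the green button fully down and let go, and handed the job in; no verdict was returned.

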